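# Check the spice jars, load the condiment caddy and hold it up

### The job

Stand the two spice jars with a blue date dot on the lid in the two empty wells of the wooden condiment caddy, and stand the out-of-date jar with the red dot upright on the floor of the blue basket; set each jar down, do not drop it. Then lift the loaded caddy by its wooden handle about 6 cm clear of the worktop, so that the top beneath it can be wiped, keep it level throughout, and finish while still holding it there in the air, level and still with all four containers in their wells. Leave the other things on the worktop where they are.

Things in the scene. Friction and masses are not known exactly. Their poses are not given: they have to be found in the camera images.
- caddy: wooden condiment caddy, 146 (x) x 180 (y) x 157 high, 0.36 kg empty; origin at the centre of its underside, z up, -x side towards the robot. Base board, upper face 8 mm up; above it a board (upper face 38 mm up) with four round wells 51 wide at x = +-43, y = +-60 mm; the two at x = -43 are empty. Handle over the middle on two 8 mm steel posts at x = +-50, y = 0; corner posts 47 high
- caddy_handle (a point): middle of the caddy's dark wooden handle bar, 146 mm above the caddy's underside; axes as the caddy's. The bar runs along the caddy's x: 116 long, 16 wide (y), 18 high (137 to 155 mm up). Gripped here across y, the loaded caddy (about 0.8 kg) hangs level. Jars seated in the wells reach 114 mm up
- well_1 (a point): centre of the floor of the caddy's empty front well at caddy x = -43, y = +60 mm, 8 mm above the caddy's underside; a seated jar's origin lies here
- well_2 (a point): centre of the floor of the caddy's empty front well at caddy x = -43, y = -60 mm, 8 mm above the caddy's underside; a seated jar's origin lies here. In both empty wells 40 mm are free between the jar and the one behind it (caddy x); towards the middle (caddy y) the handle bar is near
- well_3 (a point): centre of the floor of the rear well at caddy x = +43, y = +60 mm, which holds the salt shaker
- well_4 (a point): centre of the floor of the rear well at caddy x = +43, y = -60 mm, which holds a spice jar
- jar_blue_a: spice jar, in date: clear glass with a green cap and a blue dot 33 mm wide on the lid; 46 wide, 106 high, the cap 45 wide from 85 mm up to the top, about 0.11 kg; origin at the centre of its underside, z up. Stands upright on the worktop
- jar_blue_b: second spice jar with a blue dot on the lid, same shape and size as jar_blue_a
- jar_red: spice jar, out of date: red dot on the lid, same shape and size as jar_blue_a
- jar_in_caddy: spice jar with a blue dot that already stands in well_4, same shape and size as jar_blue_a; stays there
- salt: salt shaker, 44 wide, 90 high, already in well_3; origin at the centre of its underside; stays there
- basket: blue slotted plastic basket, fixed, about 297 (x) x 329 (y) x 90 high with sloping sides; origin at the centre of its underside, z up; inner floor 4 mm up, flat for about 190 (x) x 180 (y). Its -x half is nearest the robot; a flat tin and a matchbox lie in the +x half
- basket_spot (a point): middle of the free part of the basket's floor, at basket x = -65, y = 0 mm, 4 mm above its underside. Wall cupboard doors hang from 0.5 m above the worktop upwards over the rear halves of basket and caddy, their handles 35 mm further out: keep the wrist low or to the front
- kitchen_timer: red and cream kitchen timer, 65 wide, 54 high, behind the caddy; bystander
- pepper_mill: wooden pepper mill, 58 wide, 170 high, behind the caddy; bystander
- onion: onion, 78 wide, 85 high, on the chopping board behind the jars; bystander
- peeler: vegetable peeler with a white handle, 170 long, 18 high, on the chopping board behind the jars; bystander
- lemon: lemon, 72 long, 58 high, on the chopping board behind the jars; bystander

How it is judged (in metres and radians):
On the way, in this order (a step that is already met when the one before it is completed fails the run):
1. both blue-dot jars stand in the empty wells, the red-dot jar stands in the basket, all let go, with the caddy still on the worktop (((distance between jar_blue_a and well_1 below 0.014 m and distance between jar_blue_b and well_2 below 0.014 m) or (distance between jar_blue_a and well_2 below 0.014 m and distance between jar_blue_b and well_1 below 0.014 m)) and distance between salt and well_3 below 0.014 m and distance between jar_in_caddy and well_4 below 0.014 m and x of jar_red in the frame of basket between -0.115 and 0.115 m and y of jar_red in the frame of basket between -0.125 and 0.125 m and z of jar_red in the frame of basket below 0.015 m and angle between jar_red's own z axis and vertical below 0.15 rad and linear speed of jar_red below 0.03 m/s and height (world z) of caddy below 0.01 m and contact force between the fingers and jar_blue_a below 0.1 N and contact force between the fingers and jar_blue_b below 0.1 N and contact force between the fingers and jar_red below 0.1 N), for 0.2 s.
2. the loaded caddy is lifted off the worktop by its handle (((distance between jar_blue_a and well_1 below 0.014 m and distance between jar_blue_b and well_2 below 0.014 m) or (distance between jar_blue_a and well_2 below 0.014 m and distance between jar_blue_b and well_1 below 0.014 m)) and distance between salt and well_3 below 0.014 m and distance between jar_in_caddy and well_4 below 0.014 m and height (world z) of caddy above 0.04 m and contact force between the fingers and caddy above 2 N), for 0.2 s.
At the end, for the whole second after the job is handed in: Caddy held by its handle alone, 40 to 160 mm up, tilt under 0.09 rad, still (0.02 m/s, 0.12 rad/s); blue-dot jars in the once empty wells, salt and fourth jar in theirs (each within 14 mm of the well floor centre); red-dot jar upright (0.15 rad) on the basket floor (all of step 2 and x of jar_red in the frame of basket between -0.115 and 0.115 m and y of jar_red in the frame of basket between -0.125 and 0.125 m and z of jar_red in the frame of basket below 0.015 m and angle between jar_red's own z axis and vertical below 0.15 rad and linear speed of jar_red below 0.03 m/s and height (world z) of caddy below 0.16 m and angle between caddy's own z axis and vertical below 0.09 rad and linear speed of caddy below 0.02 m/s and angular speed of caddy below 0.12 rad/s and distance between the grasp point and caddy_handle below 0.045 m and contact force between caddy and basket below 0.1 N and contact force between caddy and jar_red below 0.1 N and contact force between caddy and kitchen_timer below 0.1 N and contact force between caddy and pepper_mill below 0.1 N and contact force between caddy and onion below 0.1 N); the arm keeps its last pose, push and grip.
It fails at once if the caddy is tipped by more than 0.2 rad (angle between caddy's own z axis and vertical above 0.2 rad).
It fails at once if a jar is dropped (faster than 0.8 m/s with no finger on it) ((linear speed of jar_blue_a above 0.8 m/s and contact force between the fingers and jar_blue_a below 0.05 N) or (linear speed of jar_blue_b above 0.8 m/s and contact force between the fingers and jar_blue_b below 0.05 N) or (linear speed of jar_red above 0.8 m/s and contact force between the fingers and jar_red below 0.05 N)).
It fails at once if the timer, pepper mill, onion, peeler or lemon is shifted by more than 30 mm (distance of any of kitchen_timer, pepper_mill, onion, peeler, lemon from where it was at the start of the episode above 0.03 m).
It also fails if it takes over 72 s, if anything falls off the work surface, if the arm or the gripper's body presses on something with over 40 N, if the wrist force passes 120 N, or if a joint passes its speed limit or range.

### The arm

A 7-joint arm with a two-finger parallel gripper is mounted at the origin on a cart in front of the work surface, level with it; the furniture and walls round the work are solid. World frame = base frame: x ahead of the robot, y to its left, z up, the work surface at z = 0. Lengths are in mm, angles in rad, forces in N, time in s.
With the tool pointing down it reaches from about 425 to 950 mm from the base axis. Payload 4.7 kg.
Tool frame: the origin (TCP) lies at the very end of the fingers, on their centre line; the grasp point (between the pads) lies 19 mm behind it; z points along the fingers, x is the direction in which the jaws open and shut, and the axes are right-handed (so a half turn about z gives the same grasp; the last joint's range is limited). The gripper opens to 87 mm and grips with 3 to 60 N. Pads are 19 mm wide; open, the fingers measure 117 mm over their backs; the gripper's body (75 mm by 190 mm) begins 51 mm behind the grasp point.
Start: joints at [-1.36, 0.469, -0.049, 1.532, 0.024, 1.141, -0.082], TCP at [160.274, 655.717, 189.173] pointing down, gripper open.
Joint ranges: [-2.59, 2.59], [-0.33, 1.99], [-1.39, 1.29], [0.1, 2.45], [-1.04, 4.18], [0.21, 1.99], [-2.66, 2.66]. Speed limits (rad/s): [2.57, 2.57, 3.14, 3.14, 3.14, 3.14, 3.14].

### API

Orientations are given as a unit quaternion [x, y, z, w].
In Python, from workcell import arm gives the robot as it stands.
- The arm moves only by the shell command python3 -m pendant 'ROWS'. ROWS is JSON, one flat list of numbers, 5 for each row, row after row: the shift along the world's x, y, z in mm, then the turn about the world's z in rad, then the opening, from 0 (shut) to 1 (fully open). A call has 1 to 5 rows; each row is the pose to reach, as a shift and turn from the pose commanded when the call began; what a row does not reach only later rows make up. A row lasts 1/8 s, in which the tool goes at most 62.5 mm and 10.7 degrees, less where a joint would pass 70% of its speed; a pose out of reach is approached as far as the arm can. A call with a gripper value outside its range is refused whole. The fingers move at their own pace and stop on an object; the grip force is fixed at half the most. Time passes only in rows, so rows that repeat a pose let the fingers close. It gives the time, the measured TCP pose, the force and the opening at its end, in the units of the state.
- arm.sense(): the state, without advancing time (a new reading comes with each control period).
- arm.read_camera(name): name is "scene" or "top" or "wrist"; returns a dict with "pixels" (480x640x3 uint8, red, green, blue), "camera_matrix" (3x3 intrinsics, pixels), "k1" (the pictures are not rectified: a ray, as slopes to the right and down, at radius r is drawn at 1 + k1 r^2 times it, then the intrinsics apply), "world_to_cam" (4x4, takes a point from world to camera coordinates). Camera axes: x right, y up, looking along -z (the intrinsics and any distortion apply to the point x, -y, -z); pixel columns grow to the right and rows downward; lengths in mm; the calibration is good to about 2 mm. A picture is of the moment at which its call begins. There is no depth.
- arm.close_job(): hands the job in, once; it reports no verdict.
The state is a dict: "t": time; "joints": joint angles; "joint_vel": joint speeds; "tau": joint torques, N m; "tool_pos": TCP position; "tcp_rot": TCP orientation; "contact_force": force on the tool from outside, world axes, zero at the start; "moment": the same for the moment, N m; "opening": finger opening in mm.
Only numpy, scipy, OpenCV 4.12 (cv2) and the standard library are available. Lean on these libraries where they do the work, as an engineer would, in place of code of your own. Each camera call takes 0.05 s, during which the arm holds its last target. There are 200 camera calls.

## Working session

There is one attempt and no reset: what is moved stays moved. The work goes in short steps, Python scripts to look and compute and a shell command to move; the robot and the scene stay as the last step left them, time stands still between calls to the robot, and variables do not carry over. Pictures are saved under pics/ and viewed, about 8 in all and at most 12, crops included, and the job is handed in when it is done.

```bash
mkdir -p pics; ls; cat > h.py <<'E'
import numpy as np,cv2
from workcell import arm
def snap(n,f=None):
    c=arm.read_camera(n)
    if f: cv2.imwrite('pics/'+f,c['pixels'][:,:,::-1])
    return c
def ray(c,uv):
    K=np.array(c['camera_matrix'],float);k=float(c['k1'])
    p=cv2.undistortPoints(np.array([[uv]],float),K,np.array([k,0,0,0,0.]))[0,0]
    T=np.array(c['world_to_cam'],float);R=T[:3,:3]
    return -R.T@T[:3,3], R.T@np.array([p[0],-p[1],-1.])
def onz(c,uv,z):
    o,d=ray(c,uv);return o+d*(z-o[2])/d[2]
E
python3 - <<'E'
from h import *
s=arm.sense();print(s)
for n in('scene','top'):
    c=snap(n,n+'0.png');print(n,c['camera_matrix'],c['k1'],c['world_to_cam'])
E
```

```text
pics
{'t': 0.0, 'joints': array([-1.35984976,  0.46943106, -0.04856883,  1.53369349,  0.02405895,
        1.14102391, -0.08232351]), 'joint_vel': array([-1.69761936e-03,  1.84679916e-04,  1.96885389e-03,  2.51258604e-03,
        4.82866855e-05,  6.93028399e-04,  1.22339552e-03]), 'tau': array([-1.35893450e-03, -5.07982314e+01, -8.10308964e-02, -2.36160100e+01,
       -6.12587621e-02,  3.81644012e-02,  1.90223936e-04]), 'tool_pos': array([160.1846435 , 655.02189948, 188.10660497]), 'tcp_rot': array([ 7.86633263e-01,  6.17419741e-01, -7.60429703e-04,  6.27696946e-04]), 'contact_force': array([ 0.40630925,  0.21196732, -0.21130249]), 'moment': array([ 0.05176206, -0.01480923,  0.01124618]), 'opening': 86.84500913355164}
scene [[467.17483375   0.         320.50518447]
 [  0.         467.17483375 241.90508489]
 [  0.           0.           1.        ]] -0.020591858543453957 [[ 8.51939544e-01 -5.23224282e-01  2.08653644e-02 -5.37794276e+02]
 [ 2.20939220e-01  3.95299145e-01  8.91585356e-01 -2.18143854e+02]
 [-4.74747169e-01 -7.54966844e-01  4.52371738e-01 -8.28226785e+02]
 [ 0.00000000e+00  0.00000000e+00  0.00000000e+00  1.00000000e+00]]
top [[524.01506102   0.         315.36724357]
 [  0.         524.01506102 243.16226513]
 [  0.           0.           1.        ]] 7.615384474433308e-05 [[ 1.43172120e-01 -9.89691003e-01  3.66917057e-03 -1.37601811e+02]
 [ 9.58998731e-01  1.39646378e-01  2.46617767e-01 -6.28228533e+02]
 [-2.44587772e-01 -3.17900586e-02  9.69105884e-01 -1.27268259e+03]
 [ 0.00000000e+00  0.00000000e+00  0.00000000e+00  1.00000000e+00]]
```

View pics/top0.png

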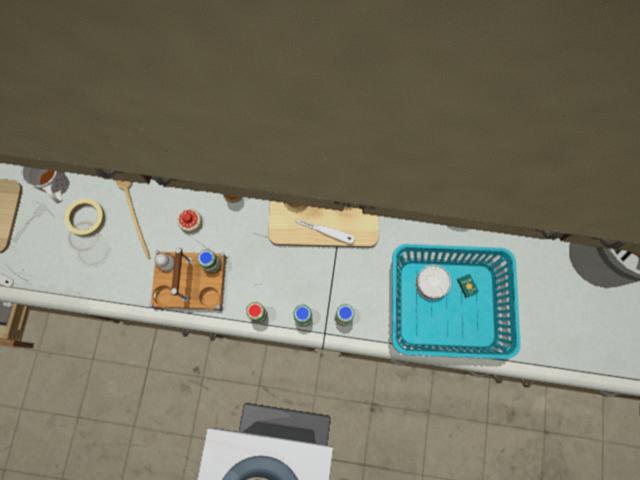

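View pics/scene0.png

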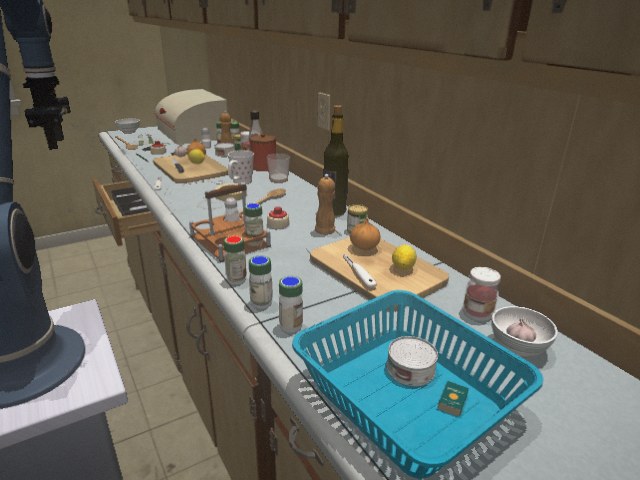

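The top view shows the caddy at about (188,280), the red jar at (256,311), the blue jars at (302,314) and (344,313), and the basket at about (456,300). The scene view agrees.

```bash
cat >> h.py <<'E'
def blobs(c,col,amin=15):
    h=cv2.cvtColor(c['pixels'],cv2.COLOR_RGB2HSV)
    if col=='blue': m=cv2.inRange(h,(110,150,90),(128,255,255))
    if col=='red': m=cv2.inRange(h,(0,180,110),(6,255,255))|cv2.inRange(h,(174,180,110),(180,255,255))
    if col=='cyan': m=cv2.inRange(h,(86,100,60),(104,255,255))
    n,l,st,ce=cv2.connectedComponentsWithStats(m)
    return [(ce[i],st[i]) for i in range(1,n) if st[i][4]>=amin]
E
python3 - <<'E'
from h import *
np.set_printoptions(precision=1,suppress=True)
for n in('top','scene'):
    c=snap(n)
    for col in('blue','red'):
        for ce,st in blobs(c,col): print(n,col,ce,st[4],onz(c,ce,106)[:2],onz(c,ce,114)[:2])
    if n=='top':
        h=cv2.cvtColor(c['pixels'],cv2.COLOR_RGB2HSV)
        m=cv2.inRange(h,(86,100,60),(104,255,255))
        cn=max(cv2.findContours(m,0,2)[0],key=cv2.contourArea)
        P=np.array([onz(c,p[0],90)[:2] for p in cn],np.float32)
        print('basket rect',cv2.minAreaRect(P))
        x,y=140,235
        cv2.imwrite('pics/caddy.png',cv2.resize(c['pixels'][y:y+90,x:x+110,::-1],None,fx=7,fy=6.6,interpolation=cv2.INTER_CUBIC)[:,:])
        im=cv2.resize(c['pixels'][235:320,140:240,::-1],None,fx=7,fy=7,interpolation=cv2.INTER_CUBIC);cv2.imwrite('pics/caddy.png',im)
E
```

```text
top blue [205.7 257.4] 93 [558.5 219.9] [557. 218.]
top blue [345.  312.4] 101 [ 472.3 -143.6] [ 471.3 -143.3]
top blue [302.  313.1] 101 [455.5 -39.7] [454.6 -40. ]
top red [187.3 217.7] 71 [654.  286.7] [651.8 284.4]
top red [254.4 310.2] 84 [445.7  76.5] [444.9  75.5]
basket rect ((544.401611328125, -410.3534851074219), (279.0527038574219, 312.64520263671875), 5.854236602783203)
scene blue [252.4 205.5] 37 [565.3 239.6] [557.7 221.7]
scene blue [259.1 260. ] 84 [456.3 -37.1] [450.5 -50.3]
scene blue [290.2 280.9] 99 [ 473.3 -141.5] [ 467.2 -153. ]
scene red [233.3 239. ] 59 [446.8  79.6] [441.2  64.4]
```

View pics/caddy.png

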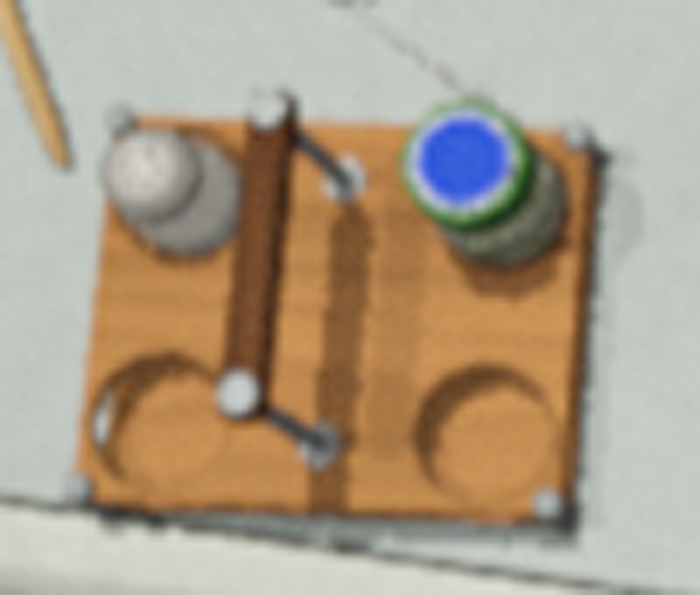

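```bash
python3 - <<'E'
from h import *
np.set_printoptions(precision=1,suppress=True)
c=snap('top')
f=lambda x,y,z:onz(c,(139.57+x/7,234.57+y/7),z)[:2]
P=[(120,118,47),(577,135,47),(547,500,47),(80,488,47),(345,178,38),(320,445,38),(270,105,146),(240,392,146),(165,425,38),(487,437,38)]
W=np.array([f(*p) for p in P]);print(W)
print('corner mean',W[:4].mean(0),'feet',W[4:6].mean(0),'bar',W[6:8].mean(0))
# model in caddy frame: fit with corners at (+-65,+-82)(approx), wells, feet
for a,b in((1,0),(2,3),(4,5),(6,7)):
    d=W[a]-W[b];print(a,b,np.hypot(*d),np.degrees(np.arctan2(d[1],d[0])))
print(W[8]-W[9])
s=arm.sense();q=s['tcp_rot'];from scipy.spatial.transform import Rotation as R
print(R.from_quat(q).as_matrix())
for uv,nm in (((434,281),'tin'),((469,286),'box')): print(nm,onz(c,uv,30)[:2])
w=snap('wrist','wrist0.png');print(w['camera_matrix'],w['world_to_cam'])
E
```

```text
[[567.3 364.6]
 [585.5 193.7]
 [449.1 178.9]
 [428.8 348.9]
 [558.4 278.8]
 [458.  267.6]
 [560.4 280.5]
 [460.1 269.8]
 [457.  325.8]
 [469.8 207.1]]
corner mean [507.7 271.5] feet [508.2 273.2] bar [510.3 275.1]
1 0 171.90632815887074 -83.90432016407482
2 3 171.13492482851615 -83.21447249597031
4 5 101.10390414963129 6.4038350190191
6 7 100.86405943830236 6.112937469555386
[-12.7 118.7]
[[ 0.2  1.  -0. ]
 [ 1.  -0.2 -0. ]
 [-0.   0.  -1. ]]
tin [ 597.2 -367.7]
box [ 597.1 -459.9]
[[339.9   0.  315.5]
 [  0.  339.9 238.5]
 [  0.    0.    1. ]] [[   0.2    1.    -0.  -674.5]
 [  -0.9    0.2   -0.3   36.2]
 [  -0.3    0.1    1.  -391.8]
 [   0.     0.     0.     1. ]]
```

The handle and corner fits put the caddy centre at about (508.5, 273) with yaw of about 0.11 rad. The wells are then at about (459,327) and (472,208). I'll move to hover over the red jar.

```bash
python3 -m pendant '[40,-60,60,-0.12,1, 80,-110,60,-0.25,1, 110,-160,60,-0.37,1, 140,-210,60,-0.5,1, 170,-256,60,-0.61,1]'
python3 -m pendant '[25,-62,0,-0.12,1, 50,-124,0,-0.24,1, 75,-186,0,-0.37,1, 95,-248,0,-0.49,1, 116,-300,0,-0.61,1]'
python3 -m pendant '[0,-22,0,0,1, 0,-22,0,0,1]'
python3 - <<'E'
from h import *
np.set_printoptions(precision=1,suppress=True)
c=snap('wrist','wrist1.png')
s=arm.sense();print(s['tool_pos'],s['joints'],s['contact_force'])
for col in('blue','red'):
    for ce,st in blobs(c,col): print(col,ce,st,onz(c,ce,106)[:2])
E
```

```text
t: 0.92
tool_pos: [325.2, 407.3, 249.5]
tcp_rot: [0.936, 0.351, 0.0, -0.0]
contact_force: [1.3, -0.4, -0.2]
opening: 86.9
t: 1.55
tool_pos: [437.2, 115.8, 249.5]
tcp_rot: [0.999, 0.054, 0.001, -0.0]
contact_force: [1.1, 0.2, 0.5]
opening: 86.8
t: 1.8
tool_pos: [437.0, 94.2, 249.3]
tcp_rot: [0.999, 0.053, 0.0, -0.0]
contact_force: [0.2, 1.1, 0.1]
opening: 86.9
[436.8  96.1 249.3] [-0.8  0.   0.5  2.  -0.   1.1 -0.2] [-0.8  0.4 -0.7]
blue [459.4  99.4] [443  82  34  36 952] [559.9 222.2]
blue [319.6 324.2] [306 317  28  13 278] [454.8 -31.2]
red [543.5  39.2] [ 522   16   43   48 1182] [629.1 286.1]
red [322.2 231.5] [307 217  31  30 725] [445.4  78.8]
```

View pics/wrist1.png

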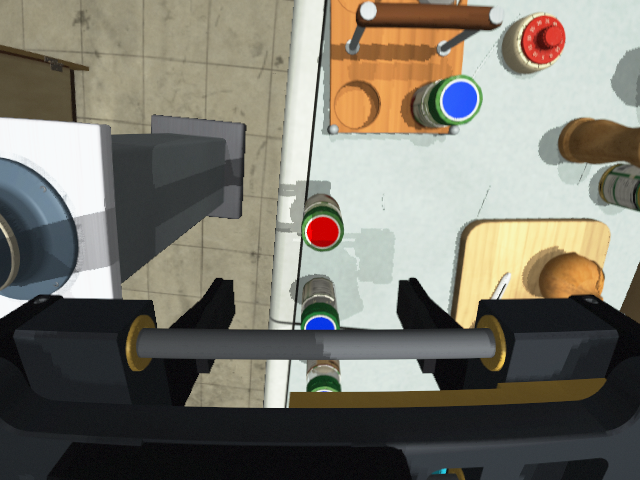

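The wrist view, looking past the fingers, shows the red lid at (322,231), a blue lid at (320,324) and the caddy above. All three cameras put the red jar at about (446,78). I'll align first, then descend.

```bash
python3 -m pendant '[9,-18,0,0,1, 9,-18,-50,0,1, 9,-18,-100,0,1, 9,-18,-100,0,1]'
python3 - <<'E'
from h import *
np.set_printoptions(precision=2,suppress=True)
s=arm.sense();print(s['tool_pos'],s['tcp_rot'],s['joints'])
c=snap('wrist');T=np.array(c['world_to_cam']);print('cam',-T[:3,:3].T@T[:3,3])
for col in('blue','red'):
    for ce,st in blobs(c,col): print(col,ce,st,onz(c,ce,106)[:2])
E
```

```text
t: 2.35
tool_pos: [442.8, 78.8, 146.4]
tcp_rot: [0.998, 0.057, -0.004, 0.001]
contact_force: [-1.2, 0.3, 0.6]
opening: 87.1
[442.78  78.77 146.43] [ 1.    0.06 -0.    0.  ] [-0.72  0.16  0.5   2.11 -0.09  0.9  -0.05]
cam [434.26 162.78 341.65]
blue [525.11  61.49] [ 502   34   47   56 2036] [562.31 222.76]
blue [316.42 379.16] [298 365  38  27 825] [456.14 -37.41]
red [616.17  12.53] [593   0  47  27 677] [617.81 263.36]
red [320.78 251.17] [ 300  231   43   42 1408] [446.09  78.13]
```

```bash
python3 -m pendant '[3,0,0,0,1, 3,0,-35,0,1, 3,0,-67,0,1, 3,0,-67,0,1, 3,0,-67,0,0.4]'
python3 -m pendant '[0,0,0,0,0.2, 0,0,0,0,0.2, 0,0,0,0,0.2, 0,0,0,0,0.2, 0,0,0,0,0.2]'
```

```text
t: 3.02
tool_pos: [450.7, 78.3, 84.0]
tcp_rot: [0.998, 0.056, 0.002, -0.001]
contact_force: [0.4, 0.2, 0.1]
opening: 82.7
t: 3.65
tool_pos: [448.9, 77.7, 82.1]
tcp_rot: [0.998, 0.055, -0.0, -0.0]
contact_force: [-0.6, -0.2, -0.1]
opening: 34.9
```

```bash
python3 - <<'E'
from h import *
c=snap('wrist','wrist2.png')
s=arm.sense();print(s['tool_pos'],s['opening'])
for ce,st in blobs(c,'red'): print(ce,st,onz(c,ce,106)[:2])
E
```

```text
[448.84447094  77.69737289  82.08317688] 31.043157388861527
[310.11264742 287.0703538 ] [ 281  261   59   53 2459] [445.36932999  78.35660514]
```

View pics/wrist2.png

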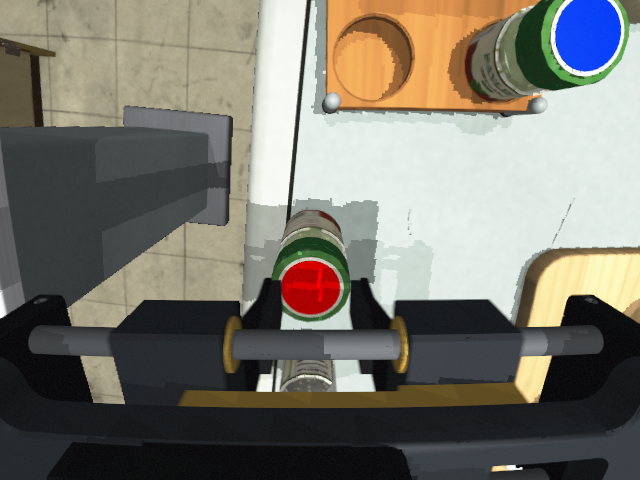

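```bash
python3 -m pendant '[0,0,0,0,0.2]'; python3 - <<'E'
from h import *
c=snap('wrist');s=arm.sense();print(s['tool_pos'],s['opening'],s['contact_force'])
T=np.array(c['world_to_cam']);K=np.array(c['camera_matrix'])
for dx in(-22,0,22):
  for z in (82,101,106,125):
    p=T@np.r_[s['tool_pos'][:2]+[dx,0],z,1];print(dx,z,(K@[p[0],-p[1],-p[2]]/-p[2])[:2].round())
for ce,st in blobs(c,'red'): print(ce,st,onz(c,ce,106)[:2])
E
```

```text
t: 3.82
tool_pos: [448.9, 77.7, 82.1]
tcp_rot: [0.998, 0.055, -0.0, 0.0]
contact_force: [0.2, -0.4, -0.2]
opening: 22.7
[448.86992633  77.68184193  82.05482752] 20.276168344910445 [-0.30910801 -0.05067824 -0.38144866]
-22 82 [281. 268.]
-22 101 [278. 281.]
-22 106 [277. 285.]
-22 125 [273. 301.]
0 82 [316. 272.]
0 101 [316. 285.]
0 106 [316. 289.]
0 125 [316. 306.]
22 82 [351. 275.]
22 101 [354. 289.]
22 106 [355. 293.]
22 125 [360. 310.]
[312.92702448 286.34934087] [ 283  261   55   53 2124] [446.87226768  78.97604875]
```

```bash
python3 - <<'E'
from h import *
c=snap('wrist');s=arm.sense();print(s['t'],s['tool_pos'],s['opening'])
d=snap('scene')
a=c['pixels'][200:440,180:480];b=d['pixels'][170:290,180:330]
im=np.hstack([cv2.resize(a,(500,400)),cv2.resize(b,(500,400),interpolation=cv2.INTER_CUBIC)])
cv2.imwrite('pics/chk.png',cv2.resize(im,(800,320))[:,:,::-1])
E
```

```text
3.925 [448.88211352  77.70855874  82.07035233] 18.871367719545713
```

View pics/chk.png

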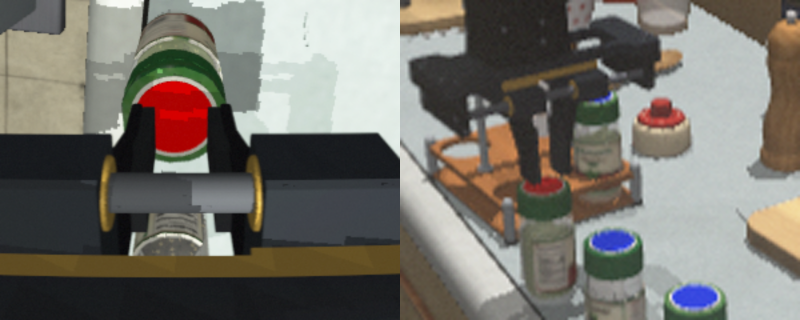

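The crop shows the fingers closed to 19 mm over the lid and not round it, so the fingertips sit about 25 mm higher than the reported z suggests. Contact force is about 0 and the jar hasn't moved. I'll reopen, go 24 mm lower and close again.

```bash
python3 -m pendant '[0,0,5,0,1, 0,0,5,0,1, 0,0,5,0,1, 0,0,5,0,1, 0,0,5,0,1]'
python3 -m pendant '[-3,0,0,0,1, -3,0,0,0,1, -3,0,0,0,1, -3,0,-14,0,1, -3,0,-27,0,1]'
python3 -m pendant '[0,0,0,0,1, 0,0,0,0,1]'
python3 - <<'E'
from h import *
c=snap('wrist');s=arm.sense();print(s['t'],s['tool_pos'],s['opening'],s['contact_force'])
for ce,st in blobs(c,'red'): print(ce,st,onz(c,ce,106)[:2])
d=snap('scene')
im=np.hstack([cv2.resize(c['pixels'],(480,360)),cv2.resize(d['pixels'][150:290,180:305],(320,360),interpolation=cv2.INTER_CUBIC)])
cv2.imwrite('pics/chk2.png',im[:,:,::-1])
E
```

```text
t: 4.6
tool_pos: [448.9, 77.7, 87.1]
tcp_rot: [0.998, 0.055, 0.0, 0.0]
contact_force: [0.1, 0.5, -0.0]
opening: 60.6
t: 5.22
tool_pos: [445.6, 77.7, 59.0]
tcp_rot: [0.998, 0.056, -0.0, 0.0]
contact_force: [0.3, 1.0, 0.1]
opening: 87.2
t: 5.48
tool_pos: [445.9, 77.6, 59.9]
tcp_rot: [0.998, 0.055, -0.0, 0.0]
contact_force: [0.1, 0.4, -0.0]
opening: 87.1
5.525 [446.10993193  77.6622499   60.14585042] 86.93623939425522 [-0.49961453  0.12036201  0.0587164 ]
[315.28117273 305.32850583] [ 283  278   66   52 2831] [445.18388765  79.35009281]
```

View pics/chk2.png

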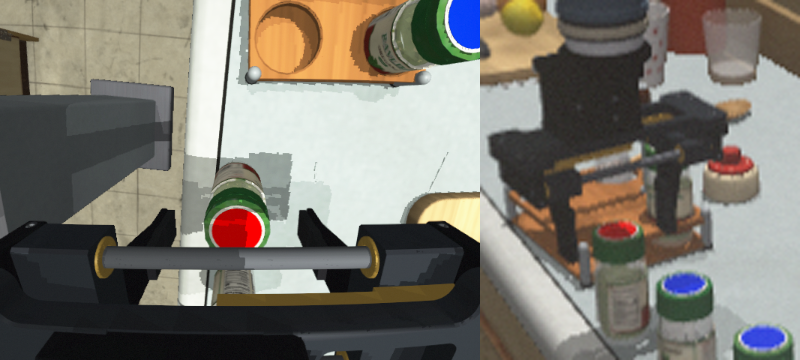

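```bash
cat >> h.py <<'E'
def tri(c1,u1,c2,u2):
    o1,d1=ray(c1,u1);o2,d2=ray(c2,u2)
    A=np.c_[d1,-d2];t=np.linalg.lstsq(A,o2-o1,rcond=None)[0]
    p,q=o1+d1*t[0],o2+d2*t[1];return (p+q)/2,np.linalg.norm(p-q)
def proj(c,P):
    T=np.array(c['world_to_cam']);p=T@np.r_[P,1];x,y=p[0]/-p[2],-p[1]/-p[2]
    k=1+float(c['k1'])*(x*x+y*y);K=np.array(c['camera_matrix']);return np.array([K[0,0]*x*k+K[0,2],K[1,1]*y*k+K[1,2]])
E
python3 - <<'E'
from h import *
np.set_printoptions(precision=1,suppress=True)
w=snap('wrist');d=snap('scene');s=arm.sense();print(s['tool_pos'])
print('L',tri(w,(233,280),d,(213.2,251.9)));print('R',tri(w,(400,280),d,(253.4,239.5)))
# rod ends (gold rings)
print('rodL',tri(w,(103/.75,257/.75),d,(180+75/2.56,150+178/2.571)))
print('rodR',tri(w,(370/.75,257/.75),d,(180+203/2.56,150+150/2.571)))
print('dot',tri(w,(315.3,305.3),d,(233.3,239)))
print('tcp in scene',proj(d,s['tool_pos']),proj(d,s['tool_pos']+[0,0,30]),'in wrist',proj(w,s['tool_pos']))
a=s['joints'];print(a)
E
```

```text
[446.2  77.8  60.4]
L (array([398.9,  79.1,  85.9]), np.float64(2.530666469682412))
R (array([495. ,  87.9,  87.2]), np.float64(8.141711959733305))
rodL (array([392.6,  89.1, 163.8]), np.float64(12.488819056045328))
rodR (array([514.7,  95.2, 156.2]), np.float64(13.949697294543853))
dot (array([446. ,  79.2, 106.2]), np.float64(1.1579121163268744))
tcp in scene [234.6 257.1] [233.8 245.5] in wrist [316.2 271.7]
[-0.7  0.3  0.5  2.2 -0.2  0.7  0.1]
```

Triangulating the fingertips puts them at z≈86.5 against a reported 60, so true tip z is about the reported value plus 27 mm; xy agrees. I'll go 9 mm lower and grip.

```bash
python3 -m pendant '[0,0,-9,0,1, 0,0,-9,0,0.3, 0,0,-9,0,0.3, 0,0,-9,0,0.3, 0,0,-9,0,0.3]'
python3 -m pendant '[0,0,0,0,0.3, 0,0,0,0,0.3, 0,0,0,0,0.3]'
```

```text
t: 6.3
tool_pos: [446.0, 77.7, 51.2]
tcp_rot: [0.998, 0.055, 0.0, -0.0]
contact_force: [-0.1, 0.1, -0.5]
opening: 55.1
t: 6.68
tool_pos: [446.0, 77.8, 51.2]
tcp_rot: [0.998, 0.056, 0.0, -0.0]
contact_force: [0.7, -0.5, 0.8]
opening: 44.8
```

```bash
python3 -m pendant '[0,0,15,0,0.3, 0,0,50,0,0.3, 0,0,90,0,0.3, 0,0,130,0,0.3, 0,0,150,0,0.3]'
python3 -m pendant '[4,-30,0,0,0.3, 7,-75,0,0,0.3, 11,-120,0,0,0.3, 15,-165,0,0,0.3, 19,-210,0,0,0.3]'
python3 -m pendant '[4,-45,0,0,0.3, 8,-90,0,0,0.3, 12,-135,0,0,0.3, 16,-180,0,0,0.3, 20,-225,0,0,0.3]'
python3 -m pendant '[0,-40,0,0,0.3, 0,-60,0,0,0.3, 0,-60,0,0,0.3]'
python3 - <<'E'
from h import *
np.set_printoptions(precision=1,suppress=True)
s=arm.sense();print(s['tool_pos'],s['opening'],s['contact_force'],s['tcp_rot'],s['joints'])
d=snap('top')
for ce,st in blobs(d,'red'): print(ce,st,onz(d,ce,106+150)[:2])
w=snap('wrist')
for ce,st in blobs(w,'red'): print(ce,st,onz(w,ce,256)[:2])
cv2.imwrite('pics/b.png',np.hstack([cv2.resize(w['pixels'],(400,300)),cv2.resize(d['pixels'][210:390,360:600],(400,300))])[:,:,::-1])
E
```

```text
t: 7.3
tool_pos: [446.9, 77.7, 204.1]
tcp_rot: [0.998, 0.055, 0.002, -0.001]
contact_force: [0.8, 0.0, -0.7]
opening: 44.5
t: 7.92
tool_pos: [464.7, -133.7, 202.0]
tcp_rot: [0.998, 0.055, 0.001, -0.0]
contact_force: [0.5, -0.2, -0.9]
opening: 44.3
t: 8.55
tool_pos: [484.9, -358.4, 201.9]
tcp_rot: [0.998, 0.056, 0.0, -0.0]
contact_force: [1.7, 0.9, -0.6]
opening: 44.5
t: 8.93
tool_pos: [483.8, -418.9, 201.7]
tcp_rot: [0.999, 0.054, -0.0, 0.0]
contact_force: [-0.9, 0.4, -0.8]
opening: 44.4
[ 483.8 -418.9  201.7] 44.39873529365859 [-0.9  0.4 -0.8] [ 1.   0.1 -0.   0. ] [ 0.1  0.5  0.8  1.6 -0.3  1.2  1.1]
[187.5 217.9] [183 211  11  13  65] [613.4 242.3]
[315.4 310.2] [ 281  286   70   44 2530] [ 483.6 -413.4]
```

View pics/b.png

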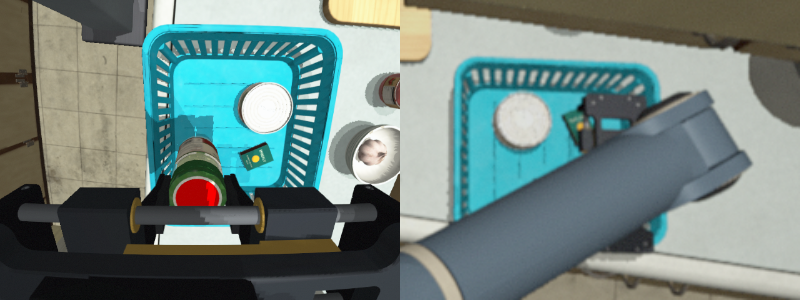

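The jar is held over the free front part of the basket floor (dot at wrist pixel (315,310)), clear of the tin and the matchbox. I'll lower it gently.

```bash
python3 -m pendant '[0,0,-25,0,0.3, 0,0,-55,0,0.3, 0,0,-85,0,0.3, 0,0,-110,0,0.3, 0,0,-130,0,0.3]'
python3 -m pendant '[0,0,-4,0,0.3, 0,0,-8,0,0.3, 0,0,-11,0,0.3, 0,0,-13,0,0.3]'
python3 -m pendant '[0,0,-1,0,0.3, 0,0,-2,0,0.3, 0,0,-3,0,0.3, 0,0,-3,0,0.3]'
```

```text
t: 9.65
tool_pos: [485.6, -415.2, 70.3]
tcp_rot: [0.998, 0.057, 0.0, -0.001]
contact_force: [0.5, 0.5, -1.0]
opening: 44.7
t: 10.15
tool_pos: [485.2, -417.5, 58.6]
tcp_rot: [0.998, 0.055, 0.0, 0.0]
contact_force: [0.6, 0.0, -1.7]
opening: 43.9
t: 10.65
tool_pos: [484.9, -417.2, 55.0]
tcp_rot: [0.998, 0.056, -0.0, -0.0]
contact_force: [-0.0, 0.1, -1.0]
opening: 44.4
```

```bash
python3 -m pendant '[0,0,-1,0,0.3, 0,0,-1,0,0.3]'; python3 -m pendant '[0,0,-1,0,0.3, 0,0,-1,0,0.3]'
```

```text
t: 10.9
tool_pos: [485.0, -417.5, 54.7]
tcp_rot: [0.998, 0.055, 0.0, 0.0]
contact_force: [-0.7, 0.6, 4.1]
opening: 44.7
t: 11.15
tool_pos: [485.1, -417.9, 54.8]
tcp_rot: [0.998, 0.055, 0.001, 0.0]
contact_force: [-1.8, 1.5, 10.0]
opening: 44.3
```

```bash
python3 -m pendant '[0,0,1,0,0.75, 0,0,1,0,0.75, 0,0,1,0,0.75, 0,0,1,0,0.75, 0,0,1,0,0.75]'
python3 -m pendant '[0,0,10,0,0.75, 0,0,40,0,0.75, 0,0,80,0,0.75, 0,0,120,0,1, 0,0,150,0,1]'
python3 -m pendant '[-2,60,0,0,1, -4,120,0,0,1, -6,180,0,0,1, -8,240,0,0,1, -12,274,0,0,1]'
python3 -m pendant '[0,0,-30,0,1, 0,0,-60,0,1, 0,0,-60,0,1]'
python3 - <<'E'
from h import *
np.set_printoptions(precision=1,suppress=True)
s=arm.sense();print(s['tool_pos'])
w=snap('wrist');d=snap('scene')
for col,c,z in(('blue',w,106),('blue',d,106),('red',d,110)):
    for ce,st in blobs(c,col): print(col,ce,st,onz(c,ce,z)[:2])
E
```

```text
t: 11.78
tool_pos: [484.9, -417.2, 54.0]
tcp_rot: [0.998, 0.055, -0.0, -0.0]
contact_force: [-0.3, -0.1, -0.3]
opening: 64.7
t: 12.4
tool_pos: [485.1, -417.9, 206.9]
tcp_rot: [0.998, 0.055, 0.001, 0.001]
contact_force: [-0.2, -0.5, 0.1]
opening: 78.1
t: 13.02
tool_pos: [472.9, -140.0, 204.6]
tcp_rot: [0.998, 0.057, 0.001, -0.001]
contact_force: [-0.9, -0.5, -0.2]
opening: 86.9
t: 13.4
tool_pos: [471.4, -143.0, 143.2]
tcp_rot: [0.998, 0.055, -0.002, -0.0]
contact_force: [-0.2, 1.2, 0.1]
opening: 87.1
[ 471.4 -143.   143.2]
blue [310.4  95.1] [ 286   69   50   53 2092] [455.9 -37.8]
blue [318.  250.6] [ 296  230   45   42 1485] [ 472.6 -142.2]
blue [259.1 260. ] [252 257  16   7  84] [456.3 -37.1]
blue [290.4 280.8] [282 277  17   8  97] [ 473.9 -141.4]
red [385.1 361.8] [375 355  21  14 228] [ 484.6 -417.9]
```

The red jar stands in the basket: the scene camera has its lid at (484.6,-417.9), which matches where I released it. Next is the blue jar at (473,-142).

```bash
python3 -m pendant '[1,1,-40,0,1, 1,1,-80,0,1, 1,1,-92,0,1, 1,1,-92,0,1, 1,1,-92,0,0.3]'
python3 -m pendant '[0,0,0,0,0.3, 0,0,0,0,0.3, 0,0,0,0,0.3, 0,0,0,0,0.3, 0,0,0,0,0.3]'
python3 -m pendant '[0,0,0,0,0.3, 0,0,0,0,0.3]'
```

```text
t: 14.12
tool_pos: [475.4, -142.8, 53.7]
tcp_rot: [0.998, 0.055, 0.002, 0.0]
contact_force: [-0.0, 0.4, 1.1]
opening: 82.8
t: 14.75
tool_pos: [473.9, -142.3, 52.2]
tcp_rot: [0.998, 0.055, 0.0, -0.0]
contact_force: [0.3, 0.2, 0.5]
opening: 44.4
t: 15.0
tool_pos: [473.9, -142.3, 52.2]
tcp_rot: [0.998, 0.055, 0.0, -0.0]
contact_force: [-0.2, 0.3, 1.3]
opening: 44.4
```

```bash
python3 -m pendant '[0,0,15,0,0.3, 0,0,50,0,0.3, 0,0,90,0,0.3, 0,0,130,0,0.3, 0,0,150,0,0.3]'
python3 -m pendant '[0,30,0,0,0.3, 0,80,0,0,0.3, 0,130,0,0,0.3, 0,180,0,0,0.3, 0,220,0,0,0.3]'
python3 -m pendant '[0,25,0,0,0.3, 0,25,0,0,0.3, 0,25,0,0,0.3]'
python3 - <<'E'
from h import *
np.set_printoptions(precision=1,suppress=True)
w=snap('wrist','wells.png');s=arm.sense();print(s['tool_pos'],s['tcp_rot'],s['opening'])
import pickle;pickle.dump({k:w[k] for k in w},open('w.pkl','wb'))
for ce,st in blobs(w,'blue'): print(ce,st,onz(w,ce,114)[:2],onz(w,ce,256)[:2])
for P in((459,327,38),(472,208,38)): print(proj(w,P))
E
```

```text
t: 15.62
tool_pos: [474.8, -142.9, 205.0]
tcp_rot: [0.998, 0.055, 0.002, 0.0]
contact_force: [1.4, 0.5, -1.5]
opening: 44.3
t: 16.25
tool_pos: [473.6, 79.7, 202.9]
tcp_rot: [0.998, 0.056, 0.0, -0.0]
contact_force: [0.6, -0.9, -1.3]
opening: 44.2
t: 16.62
tool_pos: [473.9, 101.4, 202.5]
tcp_rot: [0.999, 0.055, 0.0, 0.0]
contact_force: [0.2, -0.8, -0.7]
opening: 44.3
[474.  101.1 202.4] [1.  0.1 0.  0. ] 44.25602377337348
[436.7  98.9] [ 417   78   40   43 1355] [556.8 220.3] [510.5 202.6]
[315.6 309.8] [ 282  286   69   44 2568] [482.1  24.8] [473.1 104.9]
[283.7 363.9] [269 360  30  11 243] [456.9 -40.1] [460.6  72.5]
[326.4 -26.6]
[325.5 107.9]
```

View pics/wells.png

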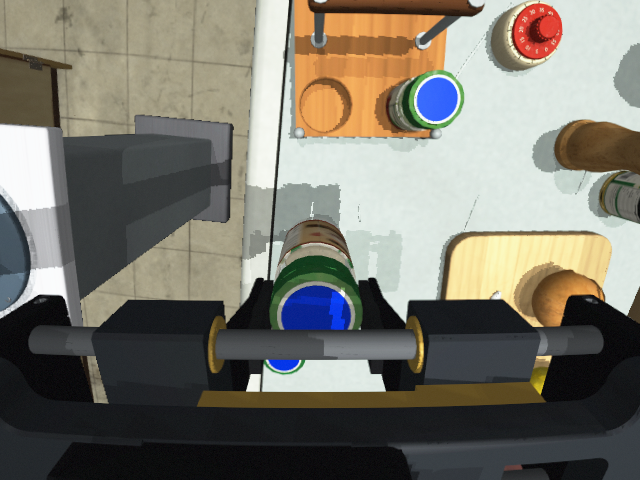

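```bash
python3 -m pendant '[-20,30,0,0,0.3, -20,45,0,0,0.3, -20,45,0,0,0.3, -20,45,0,0,0.3]'
python3 - <<'E'
from h import *
np.set_printoptions(precision=1,suppress=True)
w=snap('wrist');s=arm.sense();print(s['tool_pos'],s['tcp_rot'])
import pickle;pickle.dump({k:w[k] for k in w},open('w.pkl','wb'))
cv2.imwrite('pics/wells2.png',cv2.resize(w['pixels'][0:220,270:530,::-1],None,fx=2.7,fy=2.7,interpolation=cv2.INTER_CUBIC))
for ce,st in blobs(w,'blue'): print(ce,st,onz(w,ce,114)[:2],onz(w,ce,256)[:2])
for P in((459,327,38),(472,208,38)): print(proj(w,P))
E
```

```text
t: 17.18
tool_pos: [454.6, 146.3, 202.2]
tcp_rot: [0.999, 0.055, 0.0, 0.0]
contact_force: [0.8, -0.2, -1.9]
opening: 44.7
[454.5 146.3 202.2] [1.  0.1 0.  0. ]
[448.7 158.9] [ 430  140   39   39 1191] [556.9 220.4] [500.8 225.2]
[315.6 309.8] [ 282  286   69   44 2565] [462.7  69.9] [453.8 150. ]
[297.9 387.4] [284 382  29  10 220] [454.4 -22.7] [449.6 103.8]
[341.1  27.8]
[339.  155.5]
```

View pics/wells2.png

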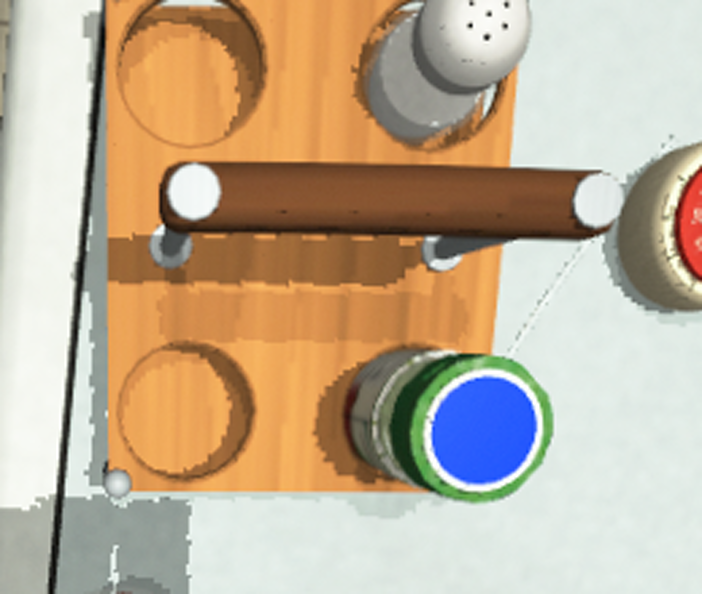

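```bash
python3 - <<'E'
from h import *
import pickle
np.set_printoptions(precision=1,suppress=True)
w=pickle.load(open('w.pkl','rb'))
g=lambda x,y,z:onz(w,(269.7+x/2.7,-.3+y/2.7),z)[:2]
pts={'w2':(187,410.5,38),'w1':(193,73,38),'f1':(170,246,40),'f2':(443,251,40),'k1':(194,191,146),'k2':(597,200,146),'post':(117,483,47),'j4':(486,429,114)}
W={k:g(*v) for k,v in pts.items()};print(W)
print('yaw',[np.degrees(np.arctan2(*(W[b]-W[a])[::-1])) for a,b in(('f1','f2'),('k1','k2'))], W['w1']-W['w2'])
m=np.array([[-43,-60],[-43,60],[-50,0],[50,0],[43,-60]],float);P=np.array([W[k] for k in('w2','w1','f1','f2','j4')])
mc,pc=m-m.mean(0),P-P.mean(0);th=np.arctan2((mc[:,0]*pc[:,1]-mc[:,1]*pc[:,0]).sum(),(mc*pc).sum())
R=np.array([[np.cos(th),-np.sin(th)],[np.sin(th),np.cos(th)]]);t=P.mean(0)-R@m.mean(0)
print(np.degrees(th),t,'res',P-(m@R.T+t));print('wells',m[:2]@R.T+t)
E
```

```text
{'w2': array([471.5, 211.8]), 'w1': array([459. , 327.9]), 'f1': array([457.8, 269.4]), 'f2': array([557.5, 279.7]), 'k1': array([458.4, 271.4]), 'k2': array([561.8, 282.6]), 'post': array([447.8, 182.6]), 'j4': array([557.6, 220.8])}
yaw [np.float64(5.899922200876568), np.float64(6.180167034162491)] [-12.5 116.2]
6.3929878705541565 [507.9 274.8] res [[-0.3  1.4]
 [ 0.5 -1.7]
 [-0.4  0.2]
 [-0.1 -0.6]
 [ 0.3  0.8]]
wells [[471.9 210.4]
 [458.5 329.6]]
```

The enlarged wrist view shows both empty wells, the handle and the fourth jar clearly. The fit gives well_2 at (472,210.4) and well_1 at (458.5,329.6), with yaw 0.11 and residuals under 2 mm. I'll go above well_2.

```bash
python3 -m pendant '[8,32,0,0,0.3, 18,64,0,0,0.3, 18,64,-30,0,0.3, 18,64,-65,0,0.3, 18,64,-95,0,0.3]'
python3 -m pendant '[0,0,0,0,0.3, 0,0,0,0,0.3]'
cat > lid.py <<'E'
from h import *
np.set_printoptions(precision=1,suppress=True)
s=arm.sense();p=s['tool_pos'];print(p,s['tcp_rot'],s['opening'],s['contact_force'])
z=p[2]-52+106
for n in('scene','top','wrist'):
    c=snap(n)
    for ce,st in blobs(c,'blue'):
        P=onz(c,ce,z)[:2]
        if np.hypot(*(P-p[:2]))<30: print(n,ce,st,P)
E
python3 lid.py
```

```text
t: 17.85
tool_pos: [472.3, 210.7, 106.0]
tcp_rot: [0.998, 0.055, 0.0, 0.0]
contact_force: [0.9, 0.4, -0.8]
opening: 44.4
t: 18.1
tool_pos: [473.1, 211.5, 108.2]
tcp_rot: [0.998, 0.055, 0.001, -0.0]
contact_force: [0.1, 0.1, -0.5]
opening: 44.3
[473.1 211.5 108.2] [ 1.   0.1  0.  -0. ] 44.25342450917643 [ 0.1  0.1 -0.5]
scene [222.  194.4] [215 193  13   4  26] [475.7 214.3]
top [201.9 286.4] [201 283   3  10  16] [477.5 201.6]
wrist [315.5 309.8] [ 281  286   70   44 2571] [472.2 215.4]
```

```bash
python3 -m pendant '[0,-1,-5,0,0.3, 0,-1,-11,0,0.3, 0,-1,-16,0,0.3, 0,-1,-20,0,0.3]'
python3 -m pendant '[0,0,-3,0,0.3, 0,0,-6,0,0.3, 0,0,-6,0,0.3]'
```

```text
t: 18.75
tool_pos: [471.7, 210.7, 86.6]
tcp_rot: [0.998, 0.055, -0.0, 0.0]
contact_force: [0.5, -0.2, -1.0]
opening: 44.5
t: 19.12
tool_pos: [471.8, 210.6, 80.9]
tcp_rot: [0.998, 0.055, -0.0, 0.0]
contact_force: [-0.0, -0.2, -1.1]
opening: 44.6
```

It is already 9 mm inside the well with no contact force, so I'll go on down.

```bash
python3 -m pendant '[0,0,-5,0,0.3, 0,0,-10,0,0.3, 0,0,-14,0,0.3, 0,0,-18,0,0.3, 0,0,-18,0,0.3]'
python3 -m pendant '[0,0,-1,0,0.3, 0,0,-2,0,0.3, 0,0,-3,0,0.3]'
```

```text
t: 19.75
tool_pos: [471.6, 210.6, 62.7]
tcp_rot: [0.998, 0.055, -0.0, 0.0]
contact_force: [-0.1, -0.1, -0.9]
opening: 44.8
t: 20.12
tool_pos: [472.0, 210.8, 60.2]
tcp_rot: [0.998, 0.055, 0.0, -0.0]
contact_force: [-0.3, -0.2, 0.4]
opening: 44.3
```

```bash
python3 -m pendant '[0,0,-1,0,0.3, 0,0,-1,0,0.7, 0,0,-1,0,0.7, 0,0,-1,0,0.7, 0,0,-1,0,0.7]'
python3 -m pendant '[0,0,10,0,0.7, 0,0,40,0,0.7, 0,0,80,0,0.7, 0,0,120,0,0.8, 0,0,145,0,1]'
python3 -m pendant '[0,-60,0,0,1, -4,-120,0,0,1, -8,-180,0,0,1, -15,-248,0,0,1, -15,-248,0,0,1]'
python3 -m pendant '[0,0,-30,0,1, 0,0,-60,0,1, 0,0,-60,0,1]'
python3 - <<'E'
from h import *
np.set_printoptions(precision=1,suppress=True)
s=arm.sense();print(s['tool_pos'])
w=snap('wrist');d=snap('scene');t=snap('top')
for n,c in(('w',w),('s',d),('t',t)):
    for ce,st in blobs(c,'blue'): print(n,ce,st[4],onz(c,ce,106)[:2],onz(c,ce,114)[:2])
E
```

```text
t: 20.75
tool_pos: [471.9, 210.7, 59.0]
tcp_rot: [0.998, 0.055, -0.0, 0.0]
contact_force: [-0.4, 0.2, 0.7]
opening: 60.5
t: 21.38
tool_pos: [472.8, 210.9, 206.9]
tcp_rot: [0.998, 0.055, 0.001, -0.001]
contact_force: [-0.2, -0.2, -0.5]
opening: 72.6
t: 22.0
tool_pos: [456.1, -42.1, 205.0]
tcp_rot: [0.999, 0.051, 0.001, -0.0]
contact_force: [0.8, 1.4, 0.3]
opening: 86.7
t: 22.38
tool_pos: [455.4, -36.5, 142.9]
tcp_rot: [0.998, 0.056, -0.002, 0.0]
contact_force: [-0.0, -0.2, 0.3]
opening: 87.3
[455.4 -36.5 142.9]
w [316.9 253.7] 1477 [456. -38.] [455.7 -35.1]
s [252.4 205.5] 37 [565.3 239.6] [557.7 221.7]
s [221.9 213.2] 43 [477.1 230. ] [470.9 212.3]
s [259.6 259.9] 74 [457.4 -37.2] [451.6 -50.4]
t [205.7 257.4] 93 [558.5 219.9] [557. 218.]
t [202.2 291.9] 100 [471.8 211.4] [470.8 209.5]
```

The first blue jar is seated: its lid reads (471,211) at z 114 in both views, and jar 4 hasn't moved. Next is the second blue jar at (456,-37.7).

```bash
python3 -m pendant '[1,-1,-40,0,1, 1,-1,-80,0,1, 1,-1,-91,0,1, 1,-1,-91,0,1, 1,-1,-91,0,0.3]'
python3 -m pendant '[0,0,0,0,0.3, 0,0,0,0,0.3, 0,0,0,0,0.3, 0,0,0,0,0.3, 0,0,0,0,0.3]'
python3 -m pendant '[0,0,0,0,0.3, 0,0,0,0,0.3]'
```

```text
t: 23.15
tool_pos: [459.4, -38.3, 54.6]
tcp_rot: [0.998, 0.056, 0.002, -0.0]
contact_force: [0.3, -0.4, 0.2]
opening: 82.8
t: 23.78
tool_pos: [457.9, -38.3, 53.1]
tcp_rot: [0.998, 0.055, 0.0, -0.0]
contact_force: [-0.4, 0.0, 0.7]
opening: 44.4
t: 24.02
tool_pos: [457.9, -38.3, 53.1]
tcp_rot: [0.998, 0.055, 0.0, -0.0]
contact_force: [-0.3, -0.1, -0.2]
opening: 44.4
```

```bash
python3 -m pendant '[0,0,20,0,0.3, 0,0,65,0,0.3, 0,0,110,0,0.3, 0,0,155,0,0.3, 0,0,195,0,0.3]'
python3 -m pendant '[0,30,0,0,0.3, 0,80,0,0,0.3, 0,130,0,0,0.3, 0,180,0,0,0.3, 0,230,0,0,0.3]'
python3 -m pendant '[1,50,0,0,0.3, 1,100,0,0,0.3, 1,130,0,0,0.3, 1,137,0,0,0.3, 1,137,0,0,0.3]'
python3 -c "
from workcell import arm
s=arm.sense();print(s['tool_pos'],s['tcp_rot'],s['joints'])"
```

```text
t: 24.65
tool_pos: [457.7, -38.3, 249.5]
tcp_rot: [0.998, 0.055, 0.0, -0.0]
contact_force: [0.4, 0.5, 0.1]
opening: 44.5
t: 25.28
tool_pos: [457.5, 193.1, 247.9]
tcp_rot: [0.998, 0.055, -0.0, -0.0]
contact_force: [1.4, -0.3, -0.2]
opening: 44.3
t: 25.9
tool_pos: [459.3, 327.0, 247.9]
tcp_rot: [0.999, 0.055, -0.0, 0.001]
contact_force: [-0.6, -0.3, -0.5]
opening: 44.5
[459.29167383 327.04019434 247.94294998] [ 9.98507405e-01  5.46124699e-02 -1.01703275e-04  6.55224251e-04] [-1.10363958  0.25162844  0.50548779  1.74892554 -0.1299344   1.17531254
 -0.45190952]
```

```bash
python3 -m pendant '[0,2,-20,0,0.3, 0,2,-60,0,0.3, 0,2,-100,0,0.3, 0,2,-130,0,0.3, 0,2,-145,0,0.3]'
python3 -m pendant '[0,0,0,0,0.3, 0,0,0,0,0.3]'
```

```text
t: 26.52
tool_pos: [458.9, 328.0, 102.1]
tcp_rot: [0.999, 0.054, -0.001, 0.001]
contact_force: [-0.5, 0.5, -0.9]
opening: 44.5
t: 26.78
tool_pos: [460.0, 330.8, 104.5]
tcp_rot: [0.998, 0.055, 0.001, -0.001]
contact_force: [-1.0, 0.4, 0.2]
opening: 44.7
```

```bash
python3 -m pendant '[-1,-2,-2,0,0.3, -1,-2,-5,0,0.3, -1,-2,-9,0,0.3, -1,-2,-12,0,0.3, -1,-2,-12,0,0.3]'
python3 -m pendant '[0,0,-3,0,0.3, 0,0,-6,0,0.3, 0,0,-8,0,0.3, 0,0,-8,0,0.3]'
```

```text
t: 27.4
tool_pos: [457.7, 328.6, 90.7]
tcp_rot: [0.998, 0.056, -0.0, 0.0]
contact_force: [0.3, 0.2, -0.6]
opening: 44.2
t: 27.9
tool_pos: [457.9, 328.7, 83.0]
tcp_rot: [0.998, 0.055, 0.0, 0.0]
contact_force: [-0.8, -0.2, -1.2]
opening: 44.3
```

```bash
python3 -m pendant '[0,0,-5,0,0.3, 0,0,-10,0,0.3, 0,0,-15,0,0.3, 0,0,-19,0,0.3, 0,0,-19,0,0.3]'
python3 -m pendant '[0,0,-1,0,0.3, 0,0,-2,0,0.3, 0,0,-3,0,0.3]'
```

```text
t: 28.52
tool_pos: [457.8, 328.6, 63.7]
tcp_rot: [0.998, 0.055, -0.0, 0.0]
contact_force: [-0.3, 1.4, -0.3]
opening: 44.7
t: 28.9
tool_pos: [457.9, 328.7, 61.1]
tcp_rot: [0.998, 0.055, 0.0, -0.0]
contact_force: [0.1, -0.8, 2.4]
opening: 44.0
```

```bash
python3 -m pendant '[0,0,0,0,0.7, 0,0,0,0,0.7, 0,0,0,0,0.7, 0,0,0,0,0.7, 0,0,0,0,0.7]'
python3 -m pendant '[0,0,10,0,0.7, 0,0,50,0,0.7, 0,0,100,0,0.7, 0,0,150,0,0.8, 0,0,180,0,1]'
python3 -m pendant '[5,-10,0,0.18,1, 15,-20,0,0.36,1, 30,-40,0,0.54,1, 40,-50,0,0.72,1, 49,-54,0,0.9,1]'
python3 -m pendant '[0,0,0,0.18,1, 0,0,0,0.36,1, 0,0,0,0.54,1, 0,0,0,0.67,1, 0,0,0,0.67,1]'
python3 - <<'E'
from h import *
import pickle
np.set_printoptions(precision=2,suppress=True)
s=arm.sense();print(s['tool_pos'],s['tcp_rot'],s['joints'],np.degrees(2*np.arctan2(s['tcp_rot'][1],s['tcp_rot'][0])))
w=snap('wrist');d=snap('scene');t=snap('top')
pickle.dump({k:w[k] for k in w},open('w.pkl','wb'))
for n,c in(('w',w),('s',d),('t',t)):
    for ce,st in blobs(c,'blue'): print(n,ce,st[4],onz(c,ce,114)[:2])
cv2.imwrite('pics/handle.png',np.hstack([cv2.resize(w['pixels'],(480,360)),cv2.resize(d['pixels'][150:290,180:305],(320,360),interpolation=cv2.INTER_CUBIC)])[:,:,::-1])
E
```

```text
t: 29.52
tool_pos: [457.9, 328.7, 61.1]
tcp_rot: [0.998, 0.055, 0.0, -0.0]
contact_force: [0.9, 0.1, -0.1]
opening: 60.7
t: 30.15
tool_pos: [458.9, 329.1, 244.8]
tcp_rot: [0.998, 0.055, 0.002, -0.002]
contact_force: [0.7, 0.1, -0.6]
opening: 72.6
t: 30.78
tool_pos: [507.5, 273.6, 242.0]
tcp_rot: [0.874, 0.486, 0.0, 0.0]
contact_force: [-0.5, 0.8, -0.1]
opening: 87.1
t: 31.4
tool_pos: [507.0, 274.5, 241.8]
tcp_rot: [0.668, 0.744, 0.0, 0.0]
contact_force: [0.3, 0.1, 0.3]
opening: 87.0
[507.04 274.49 241.77] [0.67 0.74 0.   0.  ] [-0.8   0.27  0.29  1.72 -0.08  1.17  1.19] 96.19740020104561
w [252.8  175.94] 910 [470.3  210.95]
w [378.56 174.4 ] 910 [456.06 329.08]
w [257.37 261.38] 731 [556.54 220.2 ]
s [200.5  198.79] 24 [456.11 330.33]
s [252.41 205.46] 37 [557.69 221.71]
s [222.22 213.09] 32 [471.87 212.29]
t [205.65 257.46] 92 [556.88 218.1 ]
t [153.84 290.62] 110 [456.8 327.5]
t [202.36 291.72] 107 [471.21 209.38]
```

View pics/handle.png

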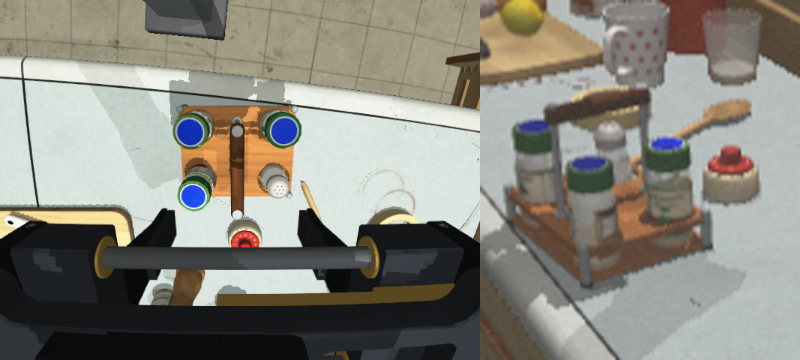

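All four containers stand upright in their wells in both views. The bar runs from about (316,175) to (316,285) in the full-size wrist image, and 12 pictures are now used. I'll compute the bar's middle from those pixels.

```bash
python3 - <<'E'
from h import *
import pickle
np.set_printoptions(precision=1,suppress=True)
w=pickle.load(open('w.pkl','rb'))
a=onz(w,(316,174.7),148)[:2];b=onz(w,(316.5,285.3),148)[:2];print(a,b,(a+b)/2,np.degrees(np.arctan2(*(b-a)[::-1])))
# dark-brown bar mask
h=cv2.cvtColor(w['pixels'],cv2.COLOR_RGB2HSV);m=cv2.inRange(h,(3,90,30),(14,255,125));m[:, :295]=0;m[:,340:]=0;m[:160]=0;m[295:]=0
ys,xs=np.nonzero(m);print(xs.mean(),ys.mean(),ys.min(),ys.max(),onz(w,(np.median(xs),(ys.min()+ys.max())/2),150)[:2])
E
python3 -m pendant '[0,0,-30,0,1, 0,0,-70,0,1, 0,0,-105,0,1, 0,0,-105,0,1]'
```

```text
[458.6 269.8] [560.5 281.3] [509.6 275.5] 6.466349710191443
315.51804368471034 220.59876543209876 160 288 [501.  274.4]
t: 32.05
tool_pos: [504.9, 273.7, 133.8]
tcp_rot: [0.667, 0.745, -0.003, -0.001]
contact_force: [0.1, 0.2, 1.1]
opening: 87.1
```

```bash
python3 -m pendant '[4,1,-10,0,1, 4,1,-22,0,1, 4,1,-34,0,1, 4,1,-34,0,1]'
python3 -m pendant '[0,0,0,0,1]'
```

```text
t: 32.55
tool_pos: [510.1, 275.3, 101.1]
tcp_rot: [0.667, 0.745, -0.001, -0.0]
contact_force: [1.0, -1.0, 0.1]
opening: 87.4
t: 32.67
tool_pos: [511.1, 275.8, 102.3]
tcp_rot: [0.667, 0.745, 0.0, 0.0]
contact_force: [0.6, 0.0, 0.0]
opening: 86.9
```

```bash
python3 -m pendant '[-2,0,-3,0,0.5, -2,0,-3,0,0.3, -2,0,-3,0,0.3, -2,0,-3,0,0.3, -2,0,-3,0,0.3]'
python3 -m pendant '[0,0,0,0,0, 0,0,0,0,0, 0,0,0,0,0, 0,0,0,0,0, 0,0,0,0,0]'
python3 -m pendant '[0,0,0,0,0, 0,0,0,0,0]'
```

```text
t: 33.3
tool_pos: [509.0, 275.7, 99.2]
tcp_rot: [0.667, 0.745, 0.0, -0.0]
contact_force: [0.5, -0.7, 0.8]
opening: 45.1
t: 33.92
tool_pos: [508.9, 275.6, 99.1]
tcp_rot: [0.667, 0.745, -0.0, 0.0]
contact_force: [0.6, -0.2, -0.3]
opening: 15.4
t: 34.17
tool_pos: [508.9, 275.5, 99.1]
tcp_rot: [0.667, 0.745, -0.0, 0.0]
contact_force: [-0.3, -0.6, -0.5]
opening: 15.4
```

The bar is gripped (15.4 mm opening on the 16 mm bar). I'll start the lift slowly and check the force.

```bash
python3 -m pendant '[0,0,2,0,0, 0,0,4,0,0, 0,0,7,0,0, 0,0,10,0,0, 0,0,10,0,0]'
python3 - <<'E'
from h import *
np.set_printoptions(precision=2,suppress=True)
s=arm.sense();print(s['tool_pos'],s['contact_force'],s['moment'],s['opening'])
w=snap('wrist')
for ce,st in blobs(w,'blue'): print(ce,st)
E
```

```text
t: 34.8
tool_pos: [509.1, 275.9, 109.4]
tcp_rot: [0.667, 0.745, 0.0, 0.0]
contact_force: [-0.9, 0.2, -6.2]
opening: 15.6
[509.11 275.85 109.43] [-0.88  0.19 -6.24] [0.04 0.03 0.04] 15.606043956296382
[424.67 203.27] [ 395  174   60   59 2727]
[205.71 205.67] [ 177  177   59   59 2718]
```

```bash
python3 -m pendant '[0,0,6,0,0, 0,0,14,0,0, 0,0,22,0,0, 0,0,30,0,0, 0,0,36,0,0]'
python3 -m pendant '[0,0,6,0,0, 0,0,12,0,0, 0,0,16,0,0, 0,0,18,0,0, 0,0,18,0,0]'
python3 -m pendant '[0,0,0,0,0, 0,0,0,0,0, 0,0,0,0,0, 0,0,0,0,0]'
python3 - <<'E'
from h import *
np.set_printoptions(precision=3,suppress=True)
s=arm.sense();print(s['tool_pos'],s['contact_force'],s['moment'],s['opening'],np.abs(s['joint_vel']).max())
w=snap('wrist');d=snap('scene');t=snap('top')
for ce,st in blobs(w,'blue'): print('w',ce,st)
for n,c in(('s',d),('t',t)):
    for ce,st in blobs(c,'blue'): print(n,ce,st[4],'z',st,onz(c,ce,114+65)[:2])
for ce,st in blobs(d,'red'): print('red',ce,st,onz(d,ce,110)[:2])
# lid heights: triangulate wrist/scene
E
```

```text
t: 35.48
tool_pos: [509.1, 275.8, 145.9]
tcp_rot: [0.667, 0.745, 0.0, 0.0]
contact_force: [0.5, -0.0, -6.8]
opening: 15.5
t: 36.1
tool_pos: [508.9, 275.7, 163.1]
tcp_rot: [0.667, 0.745, 0.0, -0.0]
contact_force: [-0.3, -0.5, -7.4]
opening: 16.0
t: 36.6
tool_pos: [508.9, 275.7, 163.0]
tcp_rot: [0.667, 0.745, -0.0, -0.0]
contact_force: [0.6, -0.2, -7.5]
opening: 15.6
[508.86  275.716 163.044] [ 0.642 -0.204 -7.517] [ 0.036  0.012 -0.017] 15.62366337551729 0.0007720207929343276
w [424.688 203.298] [ 395  174   60   59 2728]
w [205.726 205.707] [ 177  177   59   59 2720]
s [198.704 175.815] 27 z [193 175  12   3  27] [456.516 327.119]
s [251.645 182.032] 31 z [246 181  12   3  31] [557.285 218.451]
s [218.625 189.062] 16 z [215 188   8   3  16] [466.956 210.187]
t [203.87  251.304] 23 z [203 247   3   9  23] [558.415 209.528]
t [196.593 287.398] 118 z [191 282  12  12 118] [471.071 209.431]
red [385.119 361.784] [375 355  21  14 227] [ 484.659 -417.847]
```

```bash
python3 - <<'E'
from h import *
np.set_printoptions(precision=1,suppress=True)
w=snap('wrist');d=snap('scene');t=snap('top')
print('w1',tri(w,(424.7,203.3),d,(198.7,175.8)),'w2',tri(w,(205.7,205.7),t,(196.6,287.4)),tri(w,(205.7,205.7),d,(218.9,189.3)))
s=arm.sense();print(s['t'],s['tool_pos'],s['contact_force'])
arm.close_job()
E
```

```text
w1 (array([456.4, 329.3, 178.3]), np.float64(1.4745314294960967)) w2 (array([471.3, 210.3, 174.9]), np.float64(0.7392193279541529)) (array([469.1, 211.5, 178. ]), np.float64(2.0381641980435936))
36.9 [508.9 275.7 163.1] [-0.3  0.4 -7.4]
the job is handed in; nothing more can be done
```

The job is done and handed in at 36.9 s, with the loaded caddy held about 64 mm up by its handle. No verdict was reported.

- **Placing:** The red-dot jar stands in the basket at about (485,-418), and its lid was in the same place at the last check. Both blue-dot jars were lowered into the front wells with contact forces under 3 N. The red jar was pressed down with about 10 N before I let it go.
- **Final hold:** Wrist load was about 7.4 N and the moments were near zero. The front lids were at z≈178 from the wrist and scene pair, which means level and seated. Joint speeds were near zero.
- **Disagreements:** The fingertips sat about 27 mm above the reported TCP. The first grip therefore closed above the lid without touching anything, and I corrected for it afterwards. In the last check, one wrist and top camera triangulation gave 175 mm for the lid in well_2, against 178 mm from the other pair. The partly hidden rear jar read 9 mm off in y in the top view, but the scene view had it in place.
- **Not checked:** I didn't re-measure the salt shaker or the other bystanders after the lift.

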